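# Find a centrifuge lid's balance point and hold the lid just under it

### The job

Check the lid strut of the benchtop centrifuge: press the orange lid release so that the lid pops up, then take the lid by its black grip bar and raise it clearly past its balance point, where the gas strut starts to lift it by itself, without letting it run up against its stop. Then ease it back down to just below the balance point (within ten degrees of it) and finish while still gripping the bar and holding the lid still there, so that I can mark the strut rod. Do not disturb the other things on the bench.

Things in the scene. Friction and masses are not known exactly. Their poses are not given: they have to be found in the camera images.
- centrifuge: White benchtop microcentrifuge, fixed, 260 mm deep (its x), 230 wide (its y), deck 108 mm above the bench. Origin: centre of its underside; -x is its front (to the robot), z up. On the 50 mm ledge of deck before the lid: the orange release button at (-105, -75) mm and two grey dials, 26 mm across, 10 tall, at (-105, 30) and (-105, 80).
- lid (a joint): Lid angle in rad about the hinge axis (+y of the centrifuge): 0 shut and latched, about 0.075 popped up, grows as the front edge rises, stop at 1.35. Balance point 0.87 (50 degrees): below it the lid sinks shut, above it the strut lifts it to the stop. Lifting takes 4 N at the grip bar near shut, 0 at balance; beyond, it pulls up 0.4 N per 0.1 rad. While latched it cannot be lifted.
- lid_hinge (a point): Middle of the lid's hinge axis at the rear of the centrifuge, (100, 0, 108) mm in its frame; the axis runs along the centrifuge's y. Fixed. The lid is a grey plate with a round clear window, 180 mm from this axis to its front edge, 200 wide, 22 thick, its underside level with the axis when shut.
- grip_mid (a point): Middle of the lid's black grip bar: round, 16 mm thick, along the centrifuge's y, 98 mm free between posts. 155 mm in front of the hinge axis and 58 mm above it with the lid shut (166 mm above the bench), 36 mm above the lid's face (28 mm clear below the bar); it swings with the lid. It turns between the fingers, so the gripper can keep pointing down.
- release_top (a point): Centre of the top of the orange lid release button, 24 mm across, 22 mm above the deck (130 mm above the bench). It goes straight down 6 mm against a spring (5 N fully down), frees the latch at about 4 mm, and springs back; the lid then stays popped up.
- release (a joint): Travel of the release button in m: 0 out, 0.006 fully pressed.
- tube_rack: Blue rack of microtubes, 110 x 66 x 41 mm, standing beside the centrifuge; a bystander. Origin: centre of its underside.
- marker_pen: Grey marker pen with a black cap, 132 mm long along its x, 15 mm thick, lying on the bench in front of the centrifuge; a bystander. Origin: under its middle.
- bottle: Amber bottle, 64 mm across, 145 mm tall; a bystander. Origin: centre of its underside.
- specimen_jar: Glass jar with a black cap, 68 mm across, 85 mm tall; a bystander. Origin: centre of its underside.
- petri_dish: Closed clear dish with a moth, 94 mm across, 16 mm tall; a bystander. Origin: centre of its underside.
- mouse: Black computer mouse, 105 x 60 x 32 mm; a bystander. Origin: centre of its underside.

How it is judged:
By the outcome, as a careful person would: the job done as asked, in the order asked, and still so for the second after the job is handed in, while the arm keeps its last pose, push and grip.
It also fails if it takes over 43 s, if anything falls off the work surface, if the arm or the gripper's body presses on something with over 40 N, if the wrist force passes 120 N, or if a joint passes its speed limit or range.

### The arm

A 6-joint arm with a two-finger parallel gripper is mounted at the origin on the work surface. World frame = base frame: x ahead of the robot, y to its left, z up, the work surface at z = 0. Lengths are in m, angles in rad, forces in N, time in s.
With the tool pointing down it reaches from about 0.3 to 0.875 m from the base axis. Payload 6.4 kg.
Tool frame: the origin (TCP) lies at the very end of the fingers, on their centre line; the grasp point (between the pads) lies 19 mm behind it; z points along the fingers, y is the line along which they close (so a half turn about z gives the same grasp; the last joint's range is limited). The gripper opens to 85 mm and grips with 20 to 120 N. Pads are 22 mm wide; open, the fingers measure 114 mm over their backs; the gripper's body (76 mm by 85 mm) begins 54 mm behind the grasp point. The pads swing forward as they close: fully open they stand 13 mm farther back than shut.
Start: joints at [-0.206, 0.181, 1.607, -0, 1.354, -0.206], TCP at [0.575, 0, 0.231] pointing down, gripper open.
Joint ranges: [-2.99, 2.99], [-0.89, 2.07], [0.3, 2.58], [-1.14, 4.28], [0, 2.63], [-3.12, 3.12]. Speed limits (rad/s): [2.57, 2.57, 3.01, 3.14, 3.14, 3.14].

### API

Orientations are given as a unit quaternion [w, x, y, z].
In Python, from workcell import bot gives the robot as it stands.
- The arm moves only by the tool arm_command, never from a script. Its arguments are lists of equal length, an entry for each row: "delta_pos": the shift along the tool's x, y, z in m, a list of three; "rot": the turn, a rotation vector about the tool's x, y, z in degrees, a list of three; "grip": the finger opening in m, from 0 to 0.0854. A call has 1 to 20 rows; each row shifts and turns the commanded pose from where the row before left it, along the tool's axes as they then stand; what a row does not reach is not made up. A row lasts 1/12 s, in which the tool goes at most 41.7 mm and 7.16 degrees, less where a joint would pass 70% of its speed; a pose out of reach is approached as far as the arm can. A call with a gripper value outside its range is refused whole. The fingers move at their own pace and stop on an object; the grip force is fixed at half the most. Time passes only in rows, so rows that do not move let the fingers close. It gives the time, the measured TCP pose, the force, the opening and the grip force at its end, in the units of the state.
- bot.observe(): the state, without advancing time (a new reading comes with each control period).
- bot.read_camera(name): name is "scene" or "side" or "wrist"; returns the picture (420x560x3 uint8, red, green, blue); there is no depth.
- bot.get_calibration(name): a dict with "K" (3x3 intrinsics, pixels), "dist" ([k1, k2, p1, p2, k3] as OpenCV has them; the pictures are not rectified), "world_to_cam" (4x4, takes a point from world to camera coordinates). Camera axes: x right, y up, looking along -z (the intrinsics and any distortion apply to the point x, -y, -z); pixel columns grow to the right and rows downward; lengths in m; the calibration is good to about 2 mm. A picture is of the moment at which its call begins: read the wrist's pose just before it. get_calibration takes no time and is no camera call; for the wrist camera it gives the pose at the moment of the call.
- bot.hand_in(): hands the job in; it is judged then, once.
The state is a dict: "clock": time; "joint_positions": joint angles; "joint_velocities": joint speeds; "joint_torque": joint torques, N m; "tool_pos": TCP position; "orientation": TCP orientation; "wrist_force": force on the tool from outside, world axes, zero at the start; "ft_torque": the same for the moment, N m; "grip_width": finger opening in m; "grasp_force": force on a finger pad.
Only numpy, scipy, OpenCV 4.12 (cv2) and the standard library are available. Lean on these libraries where they do the work, as an engineer would, in place of code of your own. Each camera call takes 0.05 s, during which the arm holds its last target. There are 200 camera calls.

## Working session

There is one attempt and no reset: what is moved stays moved. The work goes in short steps, Python scripts to look and compute and a tool call to move; the robot and the scene stay as the last step left them, time stands still between calls to the robot, and variables do not carry over. Pictures are saved under pics/ and viewed, at most 10 in all, crops included, and the job is handed in when it is done.

Besides the shell and the picture viewer there is one more tool, called after "Call:" as a command line: name --argument value ..., lists and objects as JSON in quotes. arm_command: Moves the arm, as the interface text tells. Its arguments: {"type":"object","properties":{"delta_pos":{"type":"array"},"rot":{"type":"array"},"grip":{"type":"array"}},"required":["delta_pos","rot","grip"]}

```bash
mkdir -p pics; python3 - <<'E'
from workcell import bot
import cv2,numpy as np
for n in("scene","side"):
    im=bot.read_camera(n); cv2.imwrite(f"pics/{n}0.png",im[:,:,::-1])
    c=bot.get_calibration(n); print(n,np.round(c["K"],1).tolist(),np.round(c["dist"],3),np.round(c["world_to_cam"],3).tolist())
print(bot.observe())
E
```

```text
scene [[535.0, 0.0, 269.8], [0.0, 535.0, 208.3], [0.0, 0.0, 1.0]] [-0.089  0.     0.     0.     0.   ] [[0.578, 0.816, 0.002, -0.323], [-0.698, 0.494, 0.518, 0.31], [0.422, -0.301, 0.855, -1.852], [0.0, 0.0, 0.0, 1.0]]
side [[456.4, 0.0, 281.6], [0.0, 456.4, 209.5], [0.0, 0.0, 1.0]] [-0.09  0.    0.    0.    0.  ] [[0.678, -0.735, 0.003, -0.367], [0.452, 0.42, 0.787, -0.343], [-0.58, -0.532, 0.617, -1.165], [0.0, 0.0, 0.0, 1.0]]
{'clock': 0.1, 'joint_positions': array([-2.06285376e-01,  1.81479139e-01,  1.60789482e+00,  2.13795573e-05,
        1.35379537e+00, -2.06301742e-01]), 'joint_velocities': array([ 0.00084851, -0.00128828, -0.00130038, -0.00143329,  0.00073997,
        0.00077767]), 'joint_torque': array([-2.02498759e-04, -4.45872438e+01, -3.52238703e+01, -4.27332343e-04,
        4.16999465e-03,  3.20961749e-05]), 'tool_pos': array([5.74512180e-01, 1.34798500e-04, 2.30473648e-01]), 'orientation': array([-6.65513232e-04,  7.07102408e-01,  7.07110714e-01, -4.22701542e-04]), 'wrist_force': array([-0.01050598,  0.27730874, -0.72184133]), 'ft_torque': array([ 0.00622741,  0.01033123, -0.00663636]), 'grasp_force': 0.0, 'grip_width': 0.08555511056496352}
```

View pics/scene0.png

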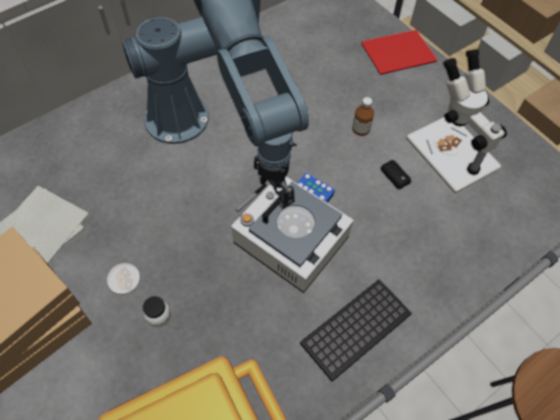

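View pics/side0.png

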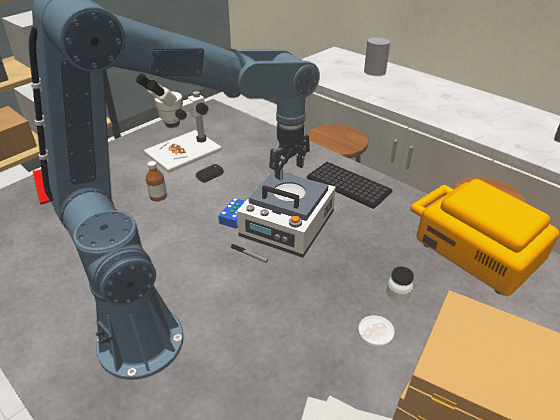

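The scene view shows the centrifuge around (293,235) with the orange button at about (247,219). In the side view it is at (287,215), with the button at (295,221), the dials at (250,208) and (264,213), and the grip bar at (280,192). I'll zoom in on both for exact points.

```bash
python3 - <<'E'
from workcell import bot
import cv2,numpy as np
a=cv2.imread("pics/scene0.png")[170:295,220:365]; b=cv2.imread("pics/side0.png")[165:270,215:345]
a=cv2.resize(a,None,fx=4,fy=4,interpolation=cv2.INTER_CUBIC);b=cv2.resize(b,None,fx=5,fy=5,interpolation=cv2.INTER_CUBIC)
cv2.imwrite("pics/a.png",a);cv2.imwrite("pics/b.png",b)
c=bot.get_calibration("wrist");cv2.imwrite("pics/w.png",bot.read_camera("wrist")[:,:,::-1])
np.savez("w.npz",**{k:np.array(v) for k,v in c.items()})
print(c)
E
```

```text
{'K': array([[367.39871155,   0.        , 282.06504023],
       [  0.        , 367.39871155, 205.92234995],
       [  0.        ,   0.        ,   1.        ]]), 'dist': array([-0.07928514,  0.        ,  0.        ,  0.        ,  0.        ]), 'world_to_cam': array([[ 9.99999530e-01,  5.08035608e-04, -8.25465338e-04,
        -5.74380791e-01],
       [-7.38856254e-04,  9.50759110e-01, -3.09929942e-01,
         4.01249649e-02],
       [ 6.27363243e-04,  3.09930407e-01,  9.50759039e-01,
        -3.78961006e-01],
       [ 0.00000000e+00,  0.00000000e+00,  0.00000000e+00,
         1.00000000e+00]])}
```

View pics/a.png

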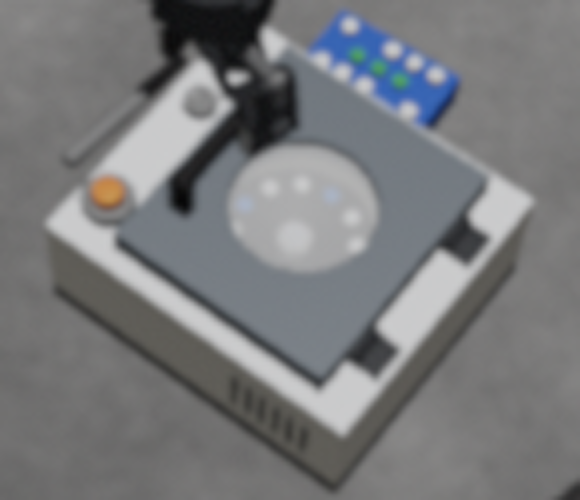

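View pics/b.png

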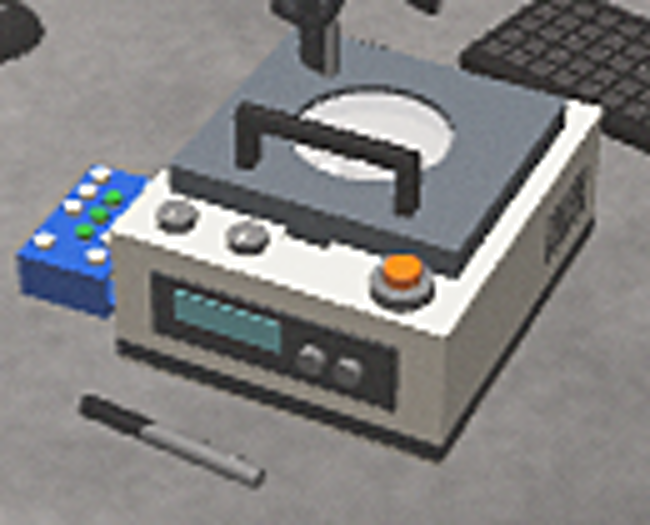

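View pics/w.png

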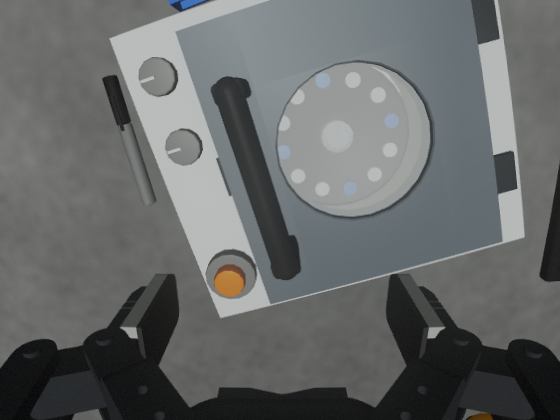

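The wrist view gives the clearest points. The button top is at (230,281), the dials at (184,147) and (158,77), and the deck corners at (110,38), (220,317) and (525,237). The bar runs from (232,85) to (287,272). I'll fit x, y and yaw from all three views.

```bash
cat > h.py <<'E'
import numpy as np,cv2
def proj(c,P):
    P=np.atleast_2d(P); M=np.array(c["world_to_cam"]); q=P@M[:3,:3].T+M[:3,3]
    q=q*[1,-1,-1]
    return cv2.projectPoints(q.reshape(-1,1,3),np.zeros(3),np.zeros(3),np.array(c["K"]),np.array(c["dist"]))[0].reshape(-1,2)
E
python3 - <<'E'
from workcell import bot
from h import *
from scipy.optimize import least_squares
mm=1e-3
B=(-105,-75,130);FL=(-130,115,108);FR=(-130,-115,108);RR=(130,-115,108);RL=(130,115,108)
obs={"wrist":[(B,(230,281)),((-105,30,118),(184,147)),((-105,80,118),(157,77)),(FL,(110,38)),(FR,(220,317)),(RR,(525,237)),((-55,0,174),(259,178))],
"side":[(FR,(304.2,231.4)),(FL,(237.8,211.2)),(RR,(335.4,186.2)),(B,(295.6,218.4))],
"scene":[(B,(246.6,217.4)),(FR,(231.5,226)),(RR,(304.8,278)),(RL,(353,220.6))]}
cal={n:bot.get_calibration(n) for n in("scene","side")};cal["wrist"]=dict(np.load("w.npz"))
def T(p,L):
    L=np.array(L)*mm;c,s=np.cos(p[2]),np.sin(p[2])
    return np.c_[p[0]+c*L[:,0]-s*L[:,1],p[1]+s*L[:,0]+c*L[:,1],L[:,2]]
def res(p,ns):
    return np.concatenate([(proj(cal[n],T(p,[o[0] for o in obs[n]]))-[o[1] for o in obs[n]]).ravel() for n in ns])
for ns in(["wrist"],["side"],["scene"],["wrist","side","scene"]):
    r=least_squares(res,[.6,.05,.3],args=(ns,),loss="soft_l1");p=r.x
    print(ns,np.round(p,4),np.degrees(p[2]));print(np.round(res(p,ns).reshape(-1,2),1).tolist())
print(np.round(T(p,[B,(-55,0,166),(100,0,108)]),4))
E
```

```text
['wrist'] [0.6146 0.0409 0.2867] 16.427889257982084
[[-0.6, 2.8], [-1.0, -0.1], [-0.2, -1.7], [-0.1, -1.4], [0.7, 0.5], [0.9, -0.2], [0.4, 10.3]]
['side'] [0.6142 0.0398 0.2947] 16.884392014456783
[[0.4, 0.7], [-0.9, -0.3], [0.1, 0.1], [0.3, -0.7]]
['scene'] [0.6118 0.0403 0.2823] 16.17549013405678
[[0.0, -0.3], [-0.5, -0.2], [0.2, 0.7], [0.2, -0.3]]
['wrist', 'side', 'scene'] [0.6145 0.0407 0.2866] 16.41866336130474
[[-0.7, 2.9], [-1.1, 0.1], [-0.2, -1.5], [-0.2, -1.2], [0.6, 0.6], [0.7, -0.0], [0.2, 10.5], [-0.3, 0.6], [-1.2, -0.7], [0.1, 0.2], [-0.3, -0.8], [0.7, 0.5], [0.2, 0.7], [1.3, 1.4], [0.9, 0.1]]
[[ 0.535  -0.0609  0.13  ]
 [ 0.5617  0.0252  0.166 ]
 [ 0.7104  0.069   0.108 ]]
```

Call:
arm_command --delta_pos '[[-0.02, -0.013, 0], [-0.02, -0.013, 0], [-0.021, -0.0135, 0], [0, 0, 0], [0, 0, 0], [0, 0, 0], [0, 0, 0], [0, 0, 0], [0, 0, 0], [0, 0, 0], [0, 0, 0], [0, 0, 0], [0, 0, 0], [0, 0, 0], [0, 0, 0.03], [0, 0, 0.03], [0, 0, 0], [0, 0, 0]]' --rot '[[0, 0, 0], [0, 0, 0], [0, 0, 0], [0, 0, 6.7], [0, 0, 6.7], [0, 0, 6.7], [0, 0, 6.7], [0, 0, 6.7], [0, 0, 6.7], [0, 0, 6.7], [0, 0, 6.7], [0, 0, 6.7], [0, 0, 6.7], [0, 0, 6.6], [0, 0, 0], [0, 0, 0], [0, 0, 0], [0, 0, 0]]' --grip '[0, 0, 0, 0, 0, 0, 0, 0, 0, 0, 0, 0, 0, 0, 0, 0, 0, 0]'

```text
clock: 1.65
tool_pos: [0.534, -0.0605, 0.1698]
orientation: [-0.001, 0.99, 0.143, -0.002]
wrist_force: [-0.2, -0.0, 1.2]
grip_width: 0.0003
grasp_force: 0.0
```

Call:
arm_command --delta_pos '[[0, 0, 0.018], [0, 0, 0.016], [0, 0, 0.003], [0, 0, 0.003], [0, 0, 0.003], [0, 0, 0.002], [0, 0, 0], [0, 0, 0]]' --rot '[[0, 0, 0], [0, 0, 0], [0, 0, 0], [0, 0, 0], [0, 0, 0], [0, 0, 0], [0, 0, 0], [0, 0, 0]]' --grip '[0, 0, 0, 0, 0, 0, 0, 0]'

```text
clock: 2.32
tool_pos: [0.5366, -0.0613, 0.1279]
orientation: [0.001, 0.99, 0.143, 0.001]
wrist_force: [-0.7, -0.1, 3.7]
grip_width: 0.0002
grasp_force: 2.2
```

Call:
arm_command --delta_pos '[[0, 0, 0.002], [0, 0, 0.002], [0, 0, 0], [0, 0, 0]]' --rot '[[0, 0, 0], [0, 0, 0], [0, 0, 0], [0, 0, 0]]' --grip '[0, 0, 0, 0]'

```text
clock: 2.65
tool_pos: [0.5367, -0.0614, 0.124]
orientation: [0.001, 0.99, 0.143, 0.001]
wrist_force: [-1.4, 0.2, 10.2]
grip_width: -0.0002
grasp_force: 4.6
```

Call:
arm_command --delta_pos '[[0, 0, -0.01], [0, 0, -0.03], [0, 0, -0.035], [0, 0, -0.035], [0, 0, 0], [0, 0, 0], [0, 0, 0], [0, 0, 0], [0, 0, 0], [0, 0, 0], [0, 0, 0], [0, 0, 0], [0, 0, 0], [0, 0, 0], [0, 0, 0], [0, 0, 0], [0, 0, 0], [0, 0, 0]]' --rot '[[0, 0, 0], [0, 0, 0], [0, 0, 0], [0, 0, 0], [0, 0, -7], [0, 0, -7], [0, 0, -7], [0, 0, -7], [0, 0, -7], [0, 0, -7], [0, 0, -7], [0, 0, -7], [0, 0, -7], [0, 0, -7], [0, 0, -7], [0, 0, -7], [0, 0, -6], [0, 0, 0]]' --grip '[0, 0, 0, 0, 0.0854, 0.0854, 0.0854, 0.0854, 0.0854, 0.0854, 0.0854, 0.0854, 0.0854, 0.0854, 0.0854, 0.0854, 0.0854, 0.0854]'

```text
clock: 4.15
tool_pos: [0.5353, -0.0609, 0.2325]
orientation: [-0.0, 0.598, 0.802, -0.0]
wrist_force: [0.1, 0.6, -0.2]
grip_width: 0.0855
grasp_force: 0.0
```

```bash
python3 - <<'E'
from workcell import bot
from h import *
c=bot.get_calibration("wrist");w=bot.read_camera("wrist");s=bot.read_camera("side")
s=cv2.resize(s[150:270,215:345],None,fx=3.5,fy=3.5,interpolation=cv2.INTER_CUBIC)
p=[.6145,.0407,.2866];co,si=np.cos(p[2]),np.sin(p[2])
w=w.copy()
for th,col in((0,(255,0,0)),(.075,(0,255,0))):
    a=np.radians(20.52)+th
    L=np.array([[.1-.1655*np.cos(a),y,.108+.1655*np.sin(a)] for y in(-.049,0,.049)])
    P=np.c_[p[0]+co*L[:,0]-si*L[:,1],p[1]+si*L[:,0]+co*L[:,1],L[:,2]]
    print(th,np.round(P,4).tolist())
    for u in proj(c,P): cv2.circle(w,tuple(int(round(k)) for k in u),3,col,-1)
o=np.zeros((420,560+s.shape[1]//2*0+0,3),np.uint8)
cv2.imwrite("pics/w2.png",np.vstack([w,np.zeros((0,560,3),np.uint8)])[:,:,::-1]);cv2.imwrite("pics/s2.png",s[:,:,::-1])
b=bot.observe();print(b["tool_pos"],b["orientation"],b["joint_positions"])
E
```

```text
0 [[0.5756, -0.0218, 0.166], [0.5617, 0.0252, 0.166], [0.5479, 0.0722, 0.166]]
0.075 [[0.5802, -0.0205, 0.1775], [0.5663, 0.0265, 0.1775], [0.5525, 0.0735, 0.1775]]
[ 0.53539487 -0.06093275  0.23243181] [-8.19289604e-05  6.00389726e-01  7.99707553e-01 -1.37479501e-05] [-3.33729018e-01  9.92127335e-02  1.69654257e+00  2.44590401e-05
  1.34600178e+00 -6.16554084e-01]
```

View pics/w2.png

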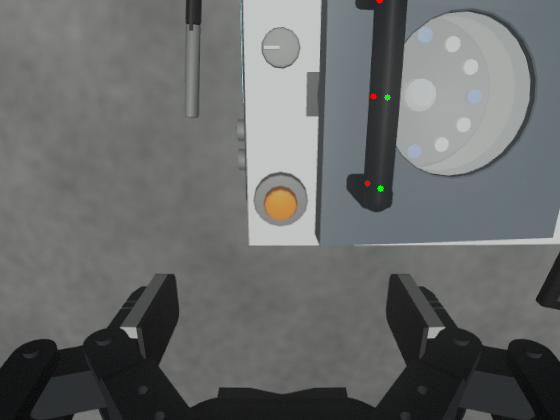

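View pics/s2.png

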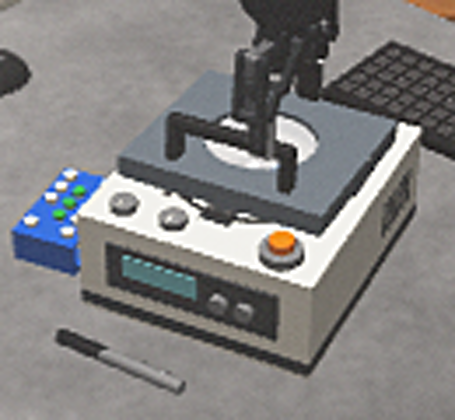

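The lid has popped: the side view shows a gap under it, and the green model point for the popped bar falls on the bar at (387,97). Next I move over the bar, descend and close.

Call:
arm_command --delta_pos '[[0.025, 0.018, 0], [0.025, 0.018, 0], [0.025, 0.018, 0], [0, 0, 0.025], [0, 0, 0.025], [0, 0, 0.015], [0, 0, 0.0095], [0, 0, 0], [0, 0, 0], [0, 0, 0]]' --rot '[[0, 0, 0], [0, 0, 0], [0, 0, 0], [0, 0, 0], [0, 0, 0], [0, 0, 0], [0, 0, 0], [0, 0, 0], [0, 0, 0], [0, 0, 0]]' --grip '[0.0854, 0.0854, 0.0854, 0.0854, 0.0854, 0.0854, 0.0854, 0.0854, 0.0854, 0.035]'

```text
clock: 5.08
tool_pos: [0.5671, 0.0259, 0.1592]
orientation: [0.001, 0.599, 0.8, 0.0]
wrist_force: [0.3, -0.1, 0.1]
grip_width: 0.0753
grasp_force: 0.0
```

Call:
arm_command --delta_pos '[[0, 0, 0], [0, 0, 0], [0, 0, 0], [0, 0, 0], [0, 0, 0], [0, 0, 0], [0, 0, 0], [0, 0, 0]]' --rot '[[0, 0, 0], [0, 0, 0], [0, 0, 0], [0, 0, 0], [0, 0, 0], [0, 0, 0], [0, 0, 0], [0, 0, 0]]' --grip '[0.03, 0.03, 0.03, 0.0, 0.0, 0.0, 0.0, 0.0]'

```text
clock: 5.75
tool_pos: [0.5651, 0.0258, 0.1583]
orientation: [-0.001, 0.599, 0.801, -0.001]
wrist_force: [-6.8, -1.0, 5.7]
grip_width: 0.0139
grasp_force: 58.4
```

```bash
python3 - <<'E'
import numpy as np
def seg(a,b,n):
    t=np.radians(20.52+np.linspace(a,b,n+1));x=-.1655*np.cos(t);z=.1655*np.sin(t)
    x=np.round(x,4);z=np.round(z,4)
    print([[0,round(float(p),4),round(-float(q),4)] for p,q in zip(np.diff(x),np.diff(z))])
seg(4.3,35,16);seg(35,62,15)
E
```

```text
[[0, 0.0024, -0.005], [0, 0.0026, -0.0049], [0, 0.0027, -0.0048], [0, 0.0029, -0.0047], [0, 0.0031, -0.0046], [0, 0.0032, -0.0046], [0, 0.0033, -0.0044], [0, 0.0035, -0.0043], [0, 0.0037, -0.0041], [0, 0.0038, -0.0041], [0, 0.0039, -0.0039], [0, 0.004, -0.0038], [0, 0.0042, -0.0036], [0, 0.0043, -0.0035], [0, 0.0044, -0.0034], [0, 0.0045, -0.0032]]
[[0, 0.0043, -0.0029], [0, 0.0045, -0.0027], [0, 0.0045, -0.0026], [0, 0.0045, -0.0025], [0, 0.0047, -0.0023], [0, 0.0047, -0.0022], [0, 0.0048, -0.002], [0, 0.0049, -0.0018], [0, 0.0049, -0.0017], [0, 0.005, -0.0016], [0, 0.005, -0.0014], [0, 0.005, -0.0012], [0, 0.0051, -0.0011], [0, 0.0051, -0.0009], [0, 0.0052, -0.0008]]
```

Call:
arm_command --delta_pos '[[0, 0.0009, -0.005], [0, 0.0026, -0.0049], [0, 0.0027, -0.0048], [0, 0.0029, -0.0047], [0, 0.0031, -0.0046], [0, 0.0032, -0.0046], [0, 0.0033, -0.0044], [0, 0.0035, -0.0043], [0, 0.0037, -0.0041], [0, 0.0038, -0.0041], [0, 0.0039, -0.0039], [0, 0.004, -0.0038], [0, 0.0042, -0.0036], [0, 0.0043, -0.0035], [0, 0.0044, -0.0034], [0, 0.0045, -0.0032], [0, 0, 0], [0, 0, 0]]' --rot '[[0, 0, 0], [0, 0, 0], [0, 0, 0], [0, 0, 0], [0, 0, 0], [0, 0, 0], [0, 0, 0], [0, 0, 0], [0, 0, 0], [0, 0, 0], [0, 0, 0], [0, 0, 0], [0, 0, 0], [0, 0, 0], [0, 0, 0], [0, 0, 0], [0, 0, 0], [0, 0, 0]]' --grip '[0, 0, 0, 0, 0, 0, 0, 0, 0, 0, 0, 0, 0, 0, 0, 0, 0, 0]'

```text
clock: 7.25
tool_pos: [0.6177, 0.0413, 0.2281]
orientation: [-0.001, 0.599, 0.801, -0.001]
wrist_force: [-14.8, -4.0, 14.6]
grip_width: 0.0141
grasp_force: 59.5
```

```bash
cat >> h.py <<'E'
def ang(t):
    # lid angle from TCP, bar 19 mm behind it
    d=np.array([t[0]-.7104,t[1]-.069]);u=d@[.9592,.2827];z=t[2]+.019-.108
    return np.degrees(np.arctan2(z,-u))-20.52,np.hypot(u,z)
E
python3 - <<'E'
from workcell import bot
from h import *
b=bot.observe();print(b["clock"],b["tool_pos"],ang(b["tool_pos"]),b["wrist_force"],b["ft_torque"],b["grip_width"],b["grasp_force"])
E
```

```text
7.25 [0.61767758 0.04131872 0.22806655] (np.float64(34.64915514649948), np.float64(0.16941941802014668)) [-14.78934777  -4.04834539  14.63958591] [-0.74269868  2.90382423 -0.00320714] 0.014121856978979242 59.47621464729309
```

The 20 N force is radial, pushing the tool outward, so my arc sits about 4 mm too tight. I'll shift the path outward and check partway.

Call:
arm_command --delta_pos '[[0, -0.0011, -0.0015], [0, -0.001, -0.0015], [0, 0, 0], [0, 0.0043, -0.0029], [0, 0.0045, -0.0027], [0, 0.0045, -0.0026], [0, 0.0045, -0.0025], [0, 0.0047, -0.0023], [0, 0, 0]]' --rot '[[0, 0, 0], [0, 0, 0], [0, 0, 0], [0, 0, 0], [0, 0, 0], [0, 0, 0], [0, 0, 0], [0, 0, 0], [0, 0, 0]]' --grip '[0, 0, 0, 0, 0, 0, 0, 0, 0]'

```text
clock: 8.0
tool_pos: [0.6393, 0.0478, 0.2428]
orientation: [0.001, 0.599, 0.801, 0.0]
wrist_force: [-6.7, -3.2, 6.7]
grip_width: 0.0137
grasp_force: 60.0
```

```bash
python3 - <<'E'
from workcell import bot
from h import *
b=bot.observe();print(b["clock"],b["tool_pos"],ang(b["tool_pos"]),b["wrist_force"],b["ft_torque"],b["grip_width"],b["grasp_force"])
s=bot.read_camera("side");c=bot.get_calibration("side")
f=5;x0,y0=220,110
s=cv2.resize(s[y0:y0+120,x0:x0+130],None,fx=f,fy=f,interpolation=cv2.INTER_CUBIC)
p=[.6145,.0407,.2866];co,si=np.cos(p[2]),np.sin(p[2])
for th,col in((38,(255,0,0)),(42,(0,255,0)),(46,(0,128,255))):
    t=np.radians(th)
    L=np.array([[.1-q*np.cos(t)+h*np.sin(t),y,.108+q*np.sin(t)+h*np.cos(t)] for q,h,y in((.18,.0,-.1),(.18,.022,-.1),(.18,.022,.1),(.18,0,.1),(.155,.058,-.05),(.155,.058,.05))])
    P=np.c_[p[0]+co*L[:,0]-si*L[:,1],p[1]+si*L[:,0]+co*L[:,1],L[:,2]]
    for u in proj(c,P): cv2.circle(s,tuple(int(round(k)) for k in (u-[x0,y0]+.5)*f-.5),3,col,-1)
cv2.imwrite("pics/s3.png",s[:,:,::-1])
E
```

```text
8.0 [0.63928091 0.04777078 0.24283861] (np.float64(43.72516546489527), np.float64(0.17080622835910575)) [-6.74651314 -3.17669154  6.72273479] [-0.46734549  1.57009422  0.04496817] 0.0137351896008703 60.023340582847595
```

View pics/s3.png

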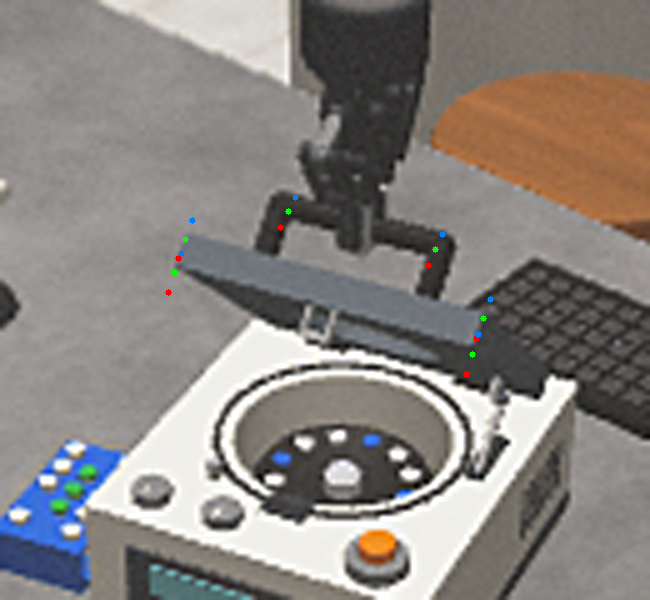

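The green model (42°) lies on the lid's front edge at (188,237) and (487,316), so the lid is at about 42°. The bar sits about 12 mm behind the TCP. I'll go on to about 61° with a further outward correction.

Call:
arm_command --delta_pos '[[0, -0.0008, -0.0015], [0, 0.0044, -0.0022], [0, 0.0045, -0.002], [0, 0.0045, -0.0019], [0, 0.0046, -0.0018], [0, 0.0046, -0.0016], [0, 0.0047, -0.0015], [0, 0.0047, -0.0014], [0, 0.0048, -0.0012], [0, 0.0048, -0.0011], [0, 0.0048, -0.0009], [0, 0.0048, -0.0008], [0, 0, 0], [0, 0, 0], [0, 0, 0]]' --rot '[[0, 0, 0], [0, 0, 0], [0, 0, 0], [0, 0, 0], [0, 0, 0], [0, 0, 0], [0, 0, 0], [0, 0, 0], [0, 0, 0], [0, 0, 0], [0, 0, 0], [0, 0, 0], [0, 0, 0], [0, 0, 0], [0, 0, 0]]' --grip '[0, 0, 0, 0, 0, 0, 0, 0, 0, 0, 0, 0, 0, 0, 0]'

```text
clock: 9.3
tool_pos: [0.6885, 0.0623, 0.261]
orientation: [0.002, 0.599, 0.801, 0.002]
wrist_force: [-3.3, -0.3, 7.1]
grip_width: 0.0138
grasp_force: 59.2
```

```bash
sed -i 's/+.019-.108/+.0124-.108/' h.py; cat > chk.py <<'E'
import sys
from workcell import bot
from h import *
ths=[float(a) for a in sys.argv[2:]]
b=bot.observe();print(b["clock"],b["tool_pos"],ang(b["tool_pos"]),b["wrist_force"],b["ft_torque"],b["grip_width"],b["grasp_force"])
s=bot.read_camera("side");c=bot.get_calibration("side")
f=5;x0,y0=220,110
s=cv2.resize(s[y0:y0+120,x0:x0+130],None,fx=f,fy=f,interpolation=cv2.INTER_CUBIC)
p=[.6145,.0407,.2866];co,si=np.cos(p[2]),np.sin(p[2])
for th,col in zip(ths,((255,0,0),(0,255,0),(0,128,255))):
    t=np.radians(th)
    L=np.array([[.1-q*np.cos(t)+h*np.sin(t),y,.108+q*np.sin(t)+h*np.cos(t)] for q,h,y in((.18,.0,-.1),(.18,.022,-.1),(.18,.022,.1),(.18,0,.1),(.155,.058,-.05),(.155,.058,.05))])
    P=np.c_[p[0]+co*L[:,0]-si*L[:,1],p[1]+si*L[:,0]+co*L[:,1],L[:,2]]
    for u in proj(c,P): cv2.circle(s,tuple(int(round(k)) for k in (u-[x0,y0]+.5)*f-.5),3,col,-1)
cv2.imwrite(sys.argv[1],s[:,:,::-1])
E
python3 chk.py pics/s4.png 57 60 63
```

```text
9.3 [0.68851754 0.0623297  0.26100812] (np.float64(61.606143191182625), np.float64(0.1669824147398881)) [-3.25896307 -0.34248351  7.13236494] [-0.20540772  0.8802214   0.01443893] 0.013806949247366682 59.2139196395874
```

View pics/s4.png

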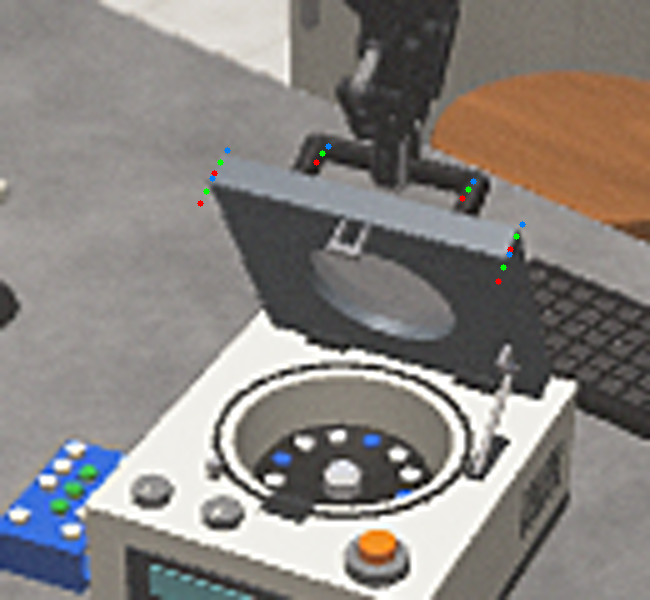

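The lid's corner at (223,155) lies between the 60° and 63° model points, so it is at about 61.4° and clearly past balance. I'll ease it down to about 46°.

Call:
arm_command --delta_pos '[[0, 0, -0.001], [0, -0.0037, 0.0006], [0, -0.0037, 0.0006], [0, -0.0037, 0.0007], [0, -0.0037, 0.0008], [0, -0.0037, 0.0009], [0, -0.0037, 0.001], [0, -0.0036, 0.001], [0, -0.0035, 0.0011], [0, -0.0035, 0.0012], [0, -0.0035, 0.0013], [0, -0.0034, 0.0014], [0, -0.0034, 0.0014], [0, 0, 0], [0, 0, 0], [0, 0, 0], [0, 0, 0]]' --rot '[[0, 0, 0], [0, 0, 0], [0, 0, 0], [0, 0, 0], [0, 0, 0], [0, 0, 0], [0, 0, 0], [0, 0, 0], [0, 0, 0], [0, 0, 0], [0, 0, 0], [0, 0, 0], [0, 0, 0], [0, 0, 0], [0, 0, 0], [0, 0, 0], [0, 0, 0]]' --grip '[0, 0, 0, 0, 0, 0, 0, 0, 0, 0, 0, 0, 0, 0, 0, 0, 0]'

```text
clock: 10.77
tool_pos: [0.6456, 0.0496, 0.2478]
orientation: [0.0, 0.599, 0.801, 0.0]
wrist_force: [0.3, 1.7, 4.9]
grip_width: 0.0137
grasp_force: 62.6
```

```bash
python3 chk.py pics/s5.png 43 46 49
```

```text
10.7667 [0.64564321 0.04960317 0.24784874] (np.float64(45.53885658468458), np.float64(0.1665808958126111)) [0.27634976 1.6786972  4.94668536] [ 0.27809953 -0.63735097  0.03795365] 0.013673543569542392 62.60935664176941
```

View pics/s5.png

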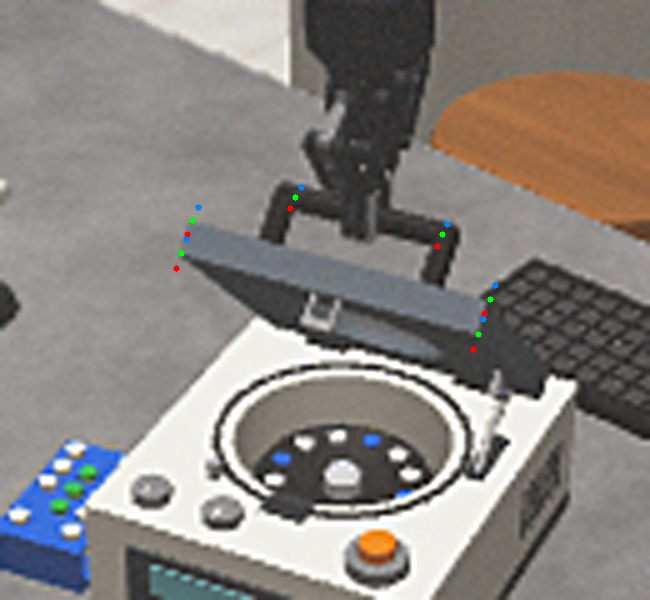

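The lid's corners at (192,225) and (488,300) put it at about 45.3°, roughly 5° below balance. I'll let it settle briefly, confirm it is still and hand in.

Call:
arm_command --delta_pos '[[0, 0, 0], [0, 0, 0], [0, 0, 0], [0, 0, 0], [0, 0, 0], [0, 0, 0]]' --rot '[[0, 0, 0], [0, 0, 0], [0, 0, 0], [0, 0, 0], [0, 0, 0], [0, 0, 0]]' --grip '[0, 0, 0, 0, 0, 0]'

```text
clock: 11.32
tool_pos: [0.6457, 0.0496, 0.2479]
orientation: [0.0, 0.599, 0.801, 0.0]
wrist_force: [0.6, 1.5, 5.8]
grip_width: 0.0133
grasp_force: 62.6
```

```bash
python3 - <<'E'
from workcell import bot
from h import *
b=bot.observe();print(b["tool_pos"],ang(b["tool_pos"]),abs(b["joint_velocities"]).max(),b["grasp_force"])
if abs(ang(b["tool_pos"])[0]-45.5)<1.5 and b["grasp_force"]>30: print(bot.hand_in())
E
```

```text
[0.64567563 0.04960421 0.24786679] (np.float64(45.5512427706325), np.float64(0.16658466366823244)) 0.0026176922466623646 62.61882305145264
the job is handed in; nothing more can be done
None
```

I pressed the release, raised the lid to about 61° and eased it back to about 45.5°, roughly 4.5° below the balance point, and handed in with the bar still gripped and the lid still; I touched nothing else on the bench.

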